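# Seat the locating pin in the indexing jig by feel

## Task

Lift the orange-handled locating pin out of its blue parking block, set its tip on the black strip of the indexing jig near one end of the exposed strip, and slide it lightly along the strip's middle line until it drops into the unmarked blind hole. Push it gently home until its collar sits flush on the strip, and let go, leaving it upright; never press the pin on the jig with more than 30 N. Leave the beaker and the blue-capped bottle behind the block standing where they are.

Things in the scene. Friction and masses are not known exactly. Their poses are not given: they have to be found in the camera images.
- pin_grip (a point): Point to grasp on the loose locating pin (70 g), on its axis (z up), 42 mm above the tip, 23 mm above the collar's top face, 17 mm below the handle's top. The square orange plastic handle, 16 x 16 mm, 40 mm tall, has its faces square to this frame's x and y. Below it are a steel collar, 22 mm diameter, 4 mm thick, and the shank.
- pin_tip (a point): Centre of the pin's tip, 42 mm below pin_grip on the pin's axis; same axes. The steel shank is 10 mm in diameter and 15 mm long from the tip to the collar's underside; its lowest 5 mm taper as a cone to a flat tip of 3.6 mm diameter.
- pin_block: Blue parking block, fixed: 50 x 50 mm, 30 mm high. The pin stands in the 18 mm deep, loose bore at its centre with the collar on its top. Origin at the centre of its underside.
- jig: Indexing jig, fixed to the worktop: an aluminium channel 64 mm wide (x) and 208 mm long (y) that clamps a locked, flat black strip. The side rails stand 3 mm, the grey end clamps 8 mm and their screw heads 11 mm above the strip. Origin at the centre of its underside, z up.
- strip_mid (a point): Centre of the exposed black strip, on its top face, 26 mm above the worktop; axes as the jig. 44 mm wide (x), 96 mm long (y). Its one blind hole, black in black, is 11 mm wide with a 1 mm chamfer and 18 mm deep, on the middle line (x = 0 here), at an unknown y between -28 and +28 mm. Seated, the pin's tip is 15 mm below this face and the collar lies on it.
- beaker: Clear beaker, bystander, 73 mm diameter, 92 mm high, origin at the centre of its underside.
- bottle_blue: Bottle with a blue cap, bystander, 48 mm diameter, 102 mm high, origin at the centre of its underside.
Mind the look-alikes: they are no part of the job. What is shaped like the part that bears pin_grip but green or red is not meant.

How it is judged:
By the outcome, as a careful person would: the job done as asked, in the order asked, and still so for the second after the job is handed in, with the robot touching nothing.
It also fails if it takes over 72 s, if anything falls off the work surface, if the arm or the gripper's body presses on something with over 40 N, if the wrist force passes 120 N, or if a joint passes its speed limit or range.

## Robot

A 6-joint arm with a two-finger parallel gripper is mounted at the origin on a cart in front of the work surface, level with it; the furniture and walls round the work are solid. World frame = base frame: x ahead of the robot, y to its left, z up, the work surface at z = 0. Lengths are in m, angles in rad, forces in N, time in s.
With the tool pointing down it reaches from about 0.35 to 0.925 m from the base axis. Payload 6.4 kg.
Tool frame: the origin (TCP) lies at the very end of the fingers, on their centre line; the grasp point (between the pads) lies 19 mm behind it; z points along the fingers, y is the line along which they close (so a half turn about z gives the same grasp; the last joint's range is limited). The gripper opens to 85 mm and grips with 20 to 120 N. Pads are 22 mm wide; open, the fingers measure 114 mm over their backs; the gripper's body (76 mm by 85 mm) begins 54 mm behind the grasp point. The pads swing forward as they close: fully open they stand 13 mm farther back than shut.
Start: joints at [0.974, 0.245, 1.558, -0, 1.339, -0.174], TCP at [0.267, 0.593, 0.231] pointing down, gripper open.
Joint ranges: [-3.13, 3.13], [-1.02, 2.26], [0.13, 2.54], [-0.95, 4.09], [0.21, 2.88], [-2.74, 2.74]. Speed limits (rad/s): [2.57, 2.57, 3.14, 3.14, 3.14, 3.14].

## Interface

Orientations are given as a rotation vector (axis times angle).
In Python, from cell import env, vision gives the robot as it stands.
- The arm moves only by the tool servo_tool, never from a script. Its argument "rows" is a list of rows, each an object with "xyz": the shift along the tool's x, y, z scaled (see below), a list of three; "rotation": the turn, a rotation vector about the tool's x, y, z scaled (see below), a list of three; "grip": the opening, from -1 (shut) to 1 (fully open), so that 0 is half open. A call has 1 to 5 rows; each row is the pose to reach, as a shift and turn from the pose commanded when the call began, along the tool's axes at that moment; what a row does not reach only later rows make up. The controller multiplies each number of a shift by 10 cm and each number of a turn by 0.5 rad. A row lasts 1/10 s, in which the tool goes at most 50 mm and 8.59 degrees, less where a joint would pass 70% of its speed; a pose out of reach is approached as far as the arm can. A call with a number of a shift or a turn outside -1 to 1 is refused whole. A call with a gripper value outside its range is refused whole. The fingers move at their own pace and stop on an object; "force" is the grip in N (left out, the last holds). Time passes only in rows, so rows that repeat a pose let the fingers close. It gives the time, the measured TCP pose, the force, the opening and the grip force at its end, in the units of the state.
- env.get_obs(): the state, without advancing time (a new reading comes with each control period).
- vision.capture(name): name is "side" or "top"; returns the picture (384x512x3 uint8, red, green, blue); there is no depth.
- vision.get_calibration(name): a dict with "fov_y" (degrees; the focal length in pixels is half the picture's height over the tangent of half this angle, whatever the lens; pixels are square), "cx", "cy" (the principal point, pixels), "k1" (the pictures are not rectified: a ray, as slopes to the right and down, at radius r is drawn at 1 + k1 r^2 times it, then the intrinsics apply), "position" and "attitude" of the camera in the world. Camera axes: x right, y down, z forward; pixel columns grow to the right and rows downward; lengths in m; the calibration is good to about 2 mm. A picture is of the moment at which its call begins. get_calibration takes no time and is no camera call.
- env.sign_off(): hands the job in; it is judged then, once.
The state is a dict: "time_s": time; "q": joint angles; "qd": joint speeds; "joint_torque": joint torques, N m; "tcp_pos": TCP position; "eef_rot": TCP orientation; "contact_force": force on the tool from outside, world axes, zero at the start; "wrist_torque": the same for the moment, N m; "opening": opening from 0.0 (shut) to 1.0 (fully open); "grip_force": force on a finger pad.
Only numpy, scipy, OpenCV 4.12 (cv2) and the standard library are available. Lean on these libraries where they do the work, as an engineer would, in place of code of your own. Each camera call takes 0.05 s, during which the arm holds its last target. There are 200 camera calls.

## Working session

There is one attempt and no reset: what is moved stays moved. The work goes in short steps, Python scripts to look and compute and a tool call to move; the robot and the scene stay as the last step left them, time stands still between calls to the robot, and variables do not carry over. Pictures are saved under pics/ and viewed, at most 10 in all, crops included, and the job is handed in when it is done.

Besides the shell and the picture viewer there is one more tool, called after ">>>" by a JSON object that holds its "name" and its "arguments", one argument or row to a line. servo_tool: Moves the arm, as the interface text tells. Its arguments: {"type":"object","properties":{"rows":{"type":"array"},"force":{"type":"number"}},"required":["rows"]}

```bash
mkdir -p pics; cat > h.py <<'E'
import numpy as np,cv2
from cell import env,vision
from scipy.spatial.transform import Rotation as R
def save(n,f):
    im=vision.capture(n); cv2.imwrite('pics/'+f,im[:,:,::-1]); return im
def cal(n):
    c=vision.get_calibration(n); f=192/np.tan(np.radians(c['fov_y'])/2)
    a=np.array(c['attitude'],float)
    M=a if a.shape==(3,3) else (R.from_rotvec(a).as_matrix() if a.size==3 else R.from_quat(a).as_matrix())
    return c,f,M,np.array(c['position'],float)
def ray(n,u,v):
    c,f,M,p=cal(n); K=np.array([[f,0,c['cx']],[0,f,c['cy']],[0,0,1.]])
    # d = s*(1+k1 r^2), invert
    q=np.array([(u-c['cx'])/f,(v-c['cy'])/f]); s=q.copy()
    for _ in range(30): s=q/(1+c['k1']*(s@s))
    return p,M@np.r_[s,1]
def onz(n,u,v,z):
    p,d=ray(n,u,v); return p+d*(z-p[2])/d[2]
def proj(n,X):
    c,f,M,p=cal(n); l=M.T@(np.array(X)-p); s=l[:2]/l[2]; s=s*(1+c['k1']*(s@s)); return s*f+[c['cx'],c['cy']]
def tri(a,b):
    (p,d),(q,e)=ray(*a),ray(*b); d=d/np.linalg.norm(d);e=e/np.linalg.norm(e)
    t=np.linalg.lstsq(np.c_[d,-e],q-p,rcond=None)[0]; A,B=p+t[0]*d,q+t[1]*e
    return (A+B)/2,np.linalg.norm(A-B)
E
python3 - <<'E'
from h import *
for n in('side','top'):
    save(n,n+'0.png'); print(vision.get_calibration(n))
    print(proj(n,[.5,0,0]))
print(env.get_obs())
E
```

```text
{'fov_y': 44.93221310957233, 'cx': 251.3813170007602, 'cy': 190.7782514244708, 'k1': 0.06494438651309942, 'position': array([ 0.30458455, -0.24377083,  0.65817423]), 'attitude': array([-2.24736226,  0.57871328, -0.25421642])}
[289.75712772 387.7274377 ]
{'fov_y': 44.796844789430125, 'cx': 260.55703000254556, 'cy': 200.41232621012514, 'k1': -0.1466445853757448, 'position': array([0.42727748, 0.31105198, 0.92026299]), 'attitude': array([-2.03541013,  2.17332056, -0.25161217])}
[411.38791538 258.86274741]
{'time_s': 0.1, 'q': array([ 9.73957427e-01,  2.45745820e-01,  1.55888407e+00, -3.23510161e-05,
        1.33867900e+00, -1.74104638e-01]), 'qd': array([ 1.52540656e-03,  2.20745528e-05, -4.01280742e-03, -1.20265110e-03,
       -1.31939720e-03,  7.79499586e-04]), 'joint_torque': array([ 9.14424777e-05, -4.30667603e+01, -3.27130222e+01, -1.56910291e-04,
        2.76859173e-03,  3.03531476e-05]), 'tcp_pos': array([0.2663896 , 0.5923648 , 0.23029382]), 'eef_rot': array([-6.58955145e-01, -3.07107559e+00,  2.51613113e-03]), 'contact_force': array([ 0.64100648, -0.67465098, -0.95328144]), 'wrist_torque': array([-0.02684568,  0.01755518, -0.01441486]), 'grip_force': 0.0, 'opening': 0.9959510145737936}
```

View pics/side0.png

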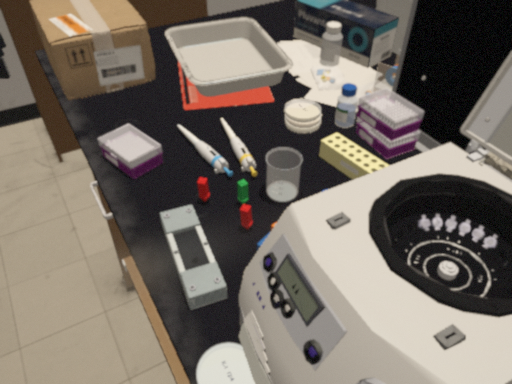

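View pics/top0.png

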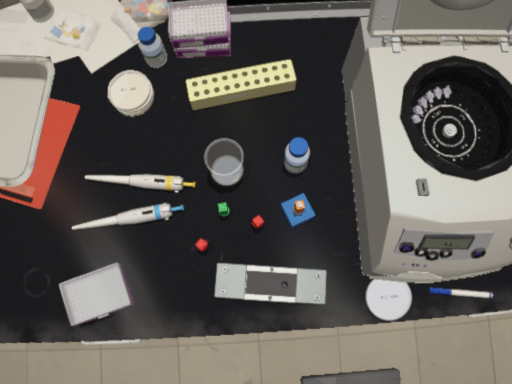

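Candidates for the pin: orange handle in the blue block at top (299,207). Look-alikes are green (224,209), red (258,222) and red (202,245). The bottle is at (297,150) and the beaker at (225,165); the jig is centred near (270,284), with a possible dark spot at (284,285). I choose the orange one and check it in a close crop while measuring.

```bash
cat > m.py <<'E'
from h import *
im=cv2.imread('pics/top0.png'); hsv=cv2.cvtColor(im,cv2.COLOR_BGR2HSV)
def box(m,x0,y0,x1,y1):
    z=np.zeros_like(m); z[y0:y1,x0:x1]=m[y0:y1,x0:x1]
    c=max(cv2.findContours(z,cv2.RETR_EXTERNAL,cv2.CHAIN_APPROX_NONE)[0],key=cv2.contourArea)
    return c,cv2.boxPoints(cv2.minAreaRect(c))
blue=cv2.inRange(hsv,(95,100,60),(125,255,255)); org=cv2.inRange(hsv,(5,100,120),(22,255,255))
c,b=box(blue|org,275,190,325,230); P=np.array([onz('top',*p,.03) for p in b]); print('block',b.round(1).tolist(),P.round(4).tolist(),P.mean(0))
e=P[1]-P[0]; print('sides',np.linalg.norm(P-np.roll(P,1,0),axis=1), 'ang',np.degrees(np.arctan2(e[1],e[0])))
c,b=box(org,275,190,325,230); print('orange',cv2.boundingRect(c),b.tolist(),onz('top',*b.mean(0),.08))
light=cv2.inRange(hsv,(0,0,90),(179,90,255)); c,b=box(light,205,250,340,315)
P=np.array([onz('top',*p,.03) for p in b]); print('jig',b.round(1).tolist(),P.round(4).tolist(),P.mean(0),np.linalg.norm(P-np.roll(P,1,0),axis=1))
z=cv2.inRange(hsv,(0,0,0),(179,255,85)); c,b=box(z,240,268,302,300)
P=np.array([onz('top',*p,.026) for p in b]); print('strip',b.round(1).tolist(),P.round(4).tolist(),P.mean(0),np.linalg.norm(P-np.roll(P,1,0),axis=1))
print('spot',onz('top',284.5,285,.026))
A=cv2.resize(im[185:235,270:330],None,fx=6,fy=6,interpolation=2); B=cv2.resize(im[258:308,210:330],None,fx=6,fy=6,interpolation=2)
cv2.imwrite('pics/crop.png',np.vstack([np.hstack([A,np.zeros((300,360,3),np.uint8)]),B]))
E
python3 m.py
```

```text
block [[278.6000061035156, 203.1999969482422], [303.79998779296875, 190.60000610351562], [316.3999938964844, 215.8000030517578], [291.20001220703125, 228.39999389648438]] [[0.6251, 0.26, 0.03], [0.6473, 0.2084, 0.03], [0.5952, 0.1881, 0.03], [0.5736, 0.2393, 0.03]] [0.61030144 0.22393479 0.03      ]
sides [0.0554971  0.05616356 0.05593317 0.05551171] ang -66.7361464028404
orange (295, 200, 10, 10) [[293.9230651855469, 201.61538696289062], [302.7691955566406, 199.84616088867188], [304.4615173339844, 208.30770874023438], [295.6153869628906, 210.07693481445312]] [0.60819365 0.22503623 0.08      ]
jig [[213.6999969482422, 297.29998779296875], [216.0, 262.1000061035156], [327.20001220703125, 269.3999938964844], [324.8999938964844, 304.6000061035156]] [[0.4516, 0.3953, 0.03], [0.5178, 0.3877, 0.03], [0.4898, 0.1768, 0.03], [0.424, 0.1872, 0.03]] [0.47079819 0.28675563 0.03      ] [0.2099902  0.06658282 0.21274636 0.06656336]
strip [[279.0, 284.0], [284.0, 279.0], [289.5, 284.5], [284.5, 289.5]] [[0.4689, 0.2705, 0.026], [0.4777, 0.2603, 0.026], [0.4666, 0.2507, 0.026], [0.4578, 0.2609, 0.026]] [0.467745   0.26061018 0.026     ] [0.01469708 0.01346978 0.01472662 0.01344559]
spot [0.46629179 0.26024285 0.026     ]
```

View pics/crop.png

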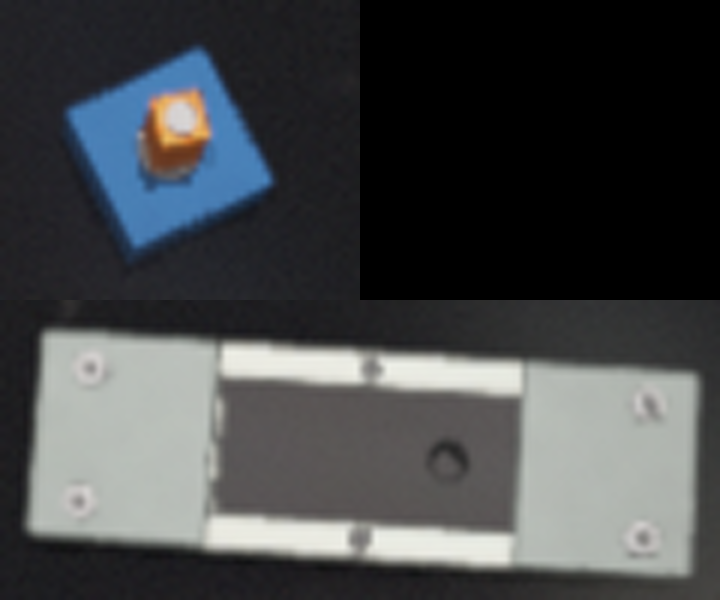

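The crop confirms the orange square handle with a white dot, in the blue block. The dark hole shows at crop (447,461), which is top-image pixel (284.5,284.8). Next I refine with corners read from the crop.

```bash
cat > m2.py <<'E'
from h import *
t=lambda x,y,oy=258,ox=210,sy=300:(ox+(x+.5)/6-.5,oy+(y-sy+.5)/6-.5)
J=np.array([onz('top',*t(*p),.034) for p in [(43,330),(699,373),(690,577),(26,535)]])
print('jig',J.mean(0),[np.linalg.norm(J[i]-J[i-1]).round(4) for i in range(4)])
S=np.array([onz('top',*t(*p),.029) for p in [(221,343),(523,361),(511,566),(205,548)]])
print('outer rails',S.mean(0),[np.linalg.norm(S[i]-S[i-1]).round(4) for i in range(4)])
S=np.array([onz('top',*t(*p),.027) for p in [(219,379),(521,394),(515,532),(209,515)]])
print('strip',S.mean(0),[np.linalg.norm(S[i]-S[i-1]).round(4) for i in range(4)])
d=J[1]+J[2]-J[0]-J[3]; print('jig long dir deg',np.degrees(np.arctan2(d[1],d[0])),d/np.linalg.norm(d))
print('hole',onz('top',*t(447,461),.026))
k=[onz('top',*t(*p,185,270,0),.074) for p in [(148,97),(199,90),(210,134),(161,143)]]; k=np.array(k)
print('handle top',k.mean(0),[np.linalg.norm(k[i]-k[i-1]).round(4) for i in range(4)]); e=k[1]-k[0]; print(np.degrees(np.arctan2(e[1],e[0])));e=k[2]-k[3]; print(np.degrees(np.arctan2(e[1],e[0])))
print('white dot',onz('top',*t(181,117,185,270,0),.074))
b=np.array([onz('top',*t(*p,185,270,0),.03) for p in [(203,47),(274,182),(133,247),(66,108)]]); print('block',b.mean(0),[np.linalg.norm(b[i]-b[i-1]).round(4) for i in range(4)])
# side check: project jig corners
print('side proj jig',[proj('side',j).round(0).tolist() for j in J])
print(R.from_rotvec(env.get_obs()['eef_rot']).as_matrix().round(3))
im=cv2.imread('pics/side0.png')
for j in J: cv2.circle(im,tuple(int(v) for v in proj('side',j).round()),1,(0,0,255),-1)
cv2.imwrite('pics/sj.png',cv2.resize(im[180:320,140:260],None,fx=4,fy=4,interpolation=2))
E
python3 m2.py
```

```text
jig [0.47094029 0.287079   0.034     ] [np.float64(0.0645), np.float64(0.2082), np.float64(0.064), np.float64(0.2081)]
outer rails [0.47119905 0.28679159 0.029     ] [np.float64(0.0647), np.float64(0.0962), np.float64(0.0646), np.float64(0.0963)]
strip [0.47102469 0.28644623 0.027     ] [np.float64(0.043), np.float64(0.0962), np.float64(0.0435), np.float64(0.0966)]
jig long dir deg -97.49542084466519 [-0.13044695 -0.99145529  0.        ]
hole [0.46744601 0.26095155 0.026     ]
handle top [0.61144904 0.22367635 0.074     ] [np.float64(0.0151), np.float64(0.0161), np.float64(0.0144), np.float64(0.0156)]
-85.75080234204142
-83.18135926576963
white dot [0.61108813 0.22324111 0.074     ]
block [0.61139396 0.22336332 0.03      ] [np.float64(0.0497), np.float64(0.0504), np.float64(0.051), np.float64(0.0507)]
side proj jig [[191.0, 203.0], [226.0, 285.0], [188.0, 297.0], [158.0, 211.0]]
[[-0.912  0.41  -0.001]
 [ 0.41   0.912 -0.001]
 [ 0.    -0.002 -1.   ]]
```

View pics/sj.png

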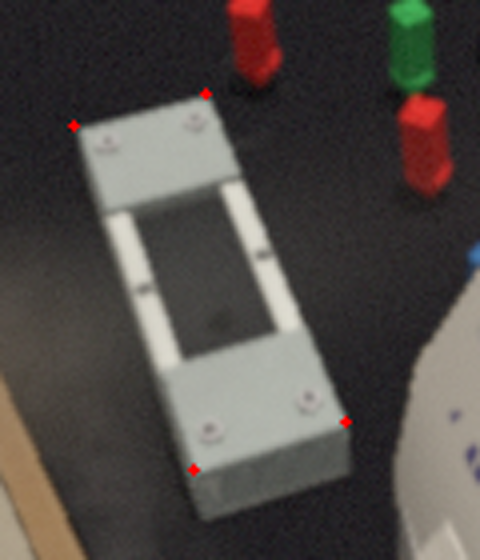

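Side and top views agree to about 1 mm, and the sizes match (jig 208 x 64, block 50, handle 15–16).

- Pin: (0.611, 0.2235), faces at about 5.5°.
- Strip middle: (0.471, 0.287), long direction (-0.130, -0.991).
- Hole: about 26 mm toward -y.

Moving now, with the fingers closing along roughly world x.

>>> {"name": "servo_tool", "arguments": {
  "rows": [
    {"xyz": [-0.5,-0.2,0],"rotation": [0,0,0.25],"grip": 0},
    {"xyz": [-1,-0.4,0],"rotation": [0,0,0.5],"grip": 0},
    {"xyz": [-1,-0.4,0],"rotation": [0,0,0.75],"grip": 0},
    {"xyz": [-1,-0.4,0],"rotation": [0,0,1],"grip": 0}
  ],
  "force": 40
}}

```text
time_s: 0.5
tcp_pos: [0.3428, 0.5136, 0.2307]
eef_rot: [-1.41, -2.807, 0.002]
contact_force: [-0.4, 0.8, -0.3]
opening: 0.498
grip_force: 0.0
```

>>> {"name": "servo_tool", "arguments": {
  "rows": [
    {"xyz": [-0.5,0.05,0],"rotation": [0,0,0.25],"grip": 0},
    {"xyz": [-1,0.1,0],"rotation": [0,0,0.5],"grip": 0},
    {"xyz": [-1,0.1,0],"rotation": [0,0,0.75],"grip": 0},
    {"xyz": [-1,0.1,0],"rotation": [0,0,1],"grip": 0}
  ]
}}

```text
time_s: 0.9
tcp_pos: [0.4107, 0.4401, 0.2307]
eef_rot: [-2.06, -2.371, 0.002]
contact_force: [0.2, -0.4, -0.7]
opening: 0.5
grip_force: 0.0
```

>>> {"name": "servo_tool", "arguments": {
  "rows": [
    {"xyz": [-0.33,0.23,0],"rotation": [0,0,0.1],"grip": 0},
    {"xyz": [-0.66,0.46,0],"rotation": [0,0,0.1],"grip": 0},
    {"xyz": [-1,0.7,0],"rotation": [0,0,0.1],"grip": 0},
    {"xyz": [-1,0.7,0],"rotation": [0,0,0.1],"grip": 0}
  ]
}}

```text
time_s: 1.3
tcp_pos: [0.4964, 0.3498, 0.2308]
eef_rot: [2.115, 2.321, -0.001]
contact_force: [-1.0, 0.5, -0.5]
opening: 0.5
grip_force: 0.0
```

```bash
cat > rel.py <<'E'
import sys
from h import *
# usage: x y z yaw_y_deg : shift in tool units from measured pose
o=env.get_obs(); M=R.from_rotvec(o['eef_rot']).as_matrix(); p=o['tcp_pos']
x,y,z,a=map(float,sys.argv[1:5])
print('t',o['time_s'],'pos',p.round(4),'yaw',np.degrees(np.arctan2(M[1,1],M[0,1])).round(2),'zax',M[:,2].round(4),'open',round(o['opening'],3),'F',o['contact_force'].round(2),'grip',round(o['grip_force'],1))
ty=np.r_[np.cos(np.radians(a)),np.sin(np.radians(a)),0]; tz=np.r_[0,0,-1.]; T=np.c_[np.cross(ty,tz),ty,tz]
print('shift units',(M.T@(np.r_[x,y,z]-p)/.1).round(3),'rot units',(R.from_matrix(M.T@T).as_rotvec()/.5).round(3))
E
python3 rel.py .611 .2235 .15 5.5
```

```text
t 1.3 pos [0.4964 0.3498 0.2308] yaw 5.32 zax [ 2.0e-04 -1.2e-03 -1.0e+00] open 0.5 F [-1.    0.5  -0.45] grip 0.0
shift units [-1.362  1.024  0.81 ] rot units [ 0.     0.002 -0.006]
```

>>> {"name": "servo_tool", "arguments": {
  "rows": [
    {"xyz": [-0.35,0.25,0],"rotation": [0,0,0],"grip": 0},
    {"xyz": [-0.7,0.5,0],"rotation": [0,0,0],"grip": 0},
    {"xyz": [-0.7,0.5,0],"rotation": [0,0,0],"grip": 0}
  ]
}}

```text
time_s: 1.6
tcp_pos: [0.5524, 0.2854, 0.2309]
eef_rot: [2.115, 2.322, -0.001]
contact_force: [-0.9, -1.0, -0.1]
opening: 0.499
grip_force: 0.0
```

>>> {"name": "servo_tool", "arguments": {
  "rows": [
    {"xyz": [-0.33,0.26,0.3],"rotation": [0,0,0],"grip": 0},
    {"xyz": [-0.66,0.52,0.6],"rotation": [0,0,0],"grip": 0},
    {"xyz": [-0.66,0.52,0.8],"rotation": [0,0,0],"grip": 0},
    {"xyz": [-0.66,0.52,0.8],"rotation": [0,0,0],"grip": 0}
  ]
}}

```text
time_s: 2.0
tcp_pos: [0.6059, 0.2271, 0.1466]
eef_rot: [-2.108, -2.322, 0.01]
contact_force: [-0.4, 0.5, -1.3]
opening: 0.496
grip_force: 0.0
```

```bash
python3 rel.py .611 .2235 .041 5.5
```

```text
t 2.0 pos [0.6059 0.2271 0.1466] yaw 5.55 zax [-0.0087 -0.0012 -1.    ] open 0.496 F [-0.42  0.49 -1.25] grip 0.0
shift units [-0.041  0.057  1.055] rot units [-0.017  0.001  0.002]
```

>>> {"name": "servo_tool", "arguments": {
  "rows": [
    {"xyz": [0,0,0],"rotation": [0,0,0],"grip": 0},
    {"xyz": [0,0,0],"rotation": [0,0,0],"grip": 0}
  ]
}}

```text
time_s: 2.2
tcp_pos: [0.6089, 0.229, 0.1532]
eef_rot: [2.107, 2.328, 0.004]
contact_force: [-0.6, 0.0, -0.0]
opening: 0.5
grip_force: 0.0
```

```bash
python3 rel.py .611 .2235 .041 5.5; python3 - <<'E'
from h import *
im=save('top','t1.png'); cv2.imwrite('pics/t1c.png',cv2.resize(im[160:260,240:360,::-1],None,fx=6,fy=6,interpolation=2))
E
```

```text
t 2.2 pos [0.6089 0.229  0.1532] yaw 5.71 zax [ 2.6e-03  7.0e-04 -1.0e+00] open 0.5 F [-0.56  0.01 -0.01] grip 0.0
shift units [-0.058  0.013  1.122] rot units [ 0.005 -0.001  0.007]
```

View pics/t1c.png

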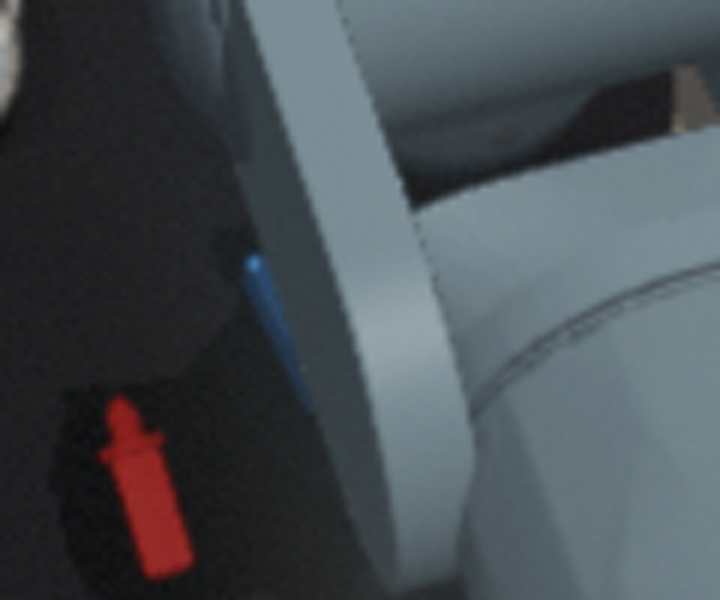

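```bash
python3 - <<'E'
from h import *
a=cv2.imread('pics/t1.png'); b=save('side','s1.png')[:,:,::-1]
cv2.imwrite('pics/both.png',np.hstack([cv2.resize(a[120:320,170:340],None,fx=2.3,fy=2.3),cv2.resize(b[120:320,150:320],None,fx=2.3,fy=2.3)]))
E
```

```text
(no output)
```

View pics/both.png

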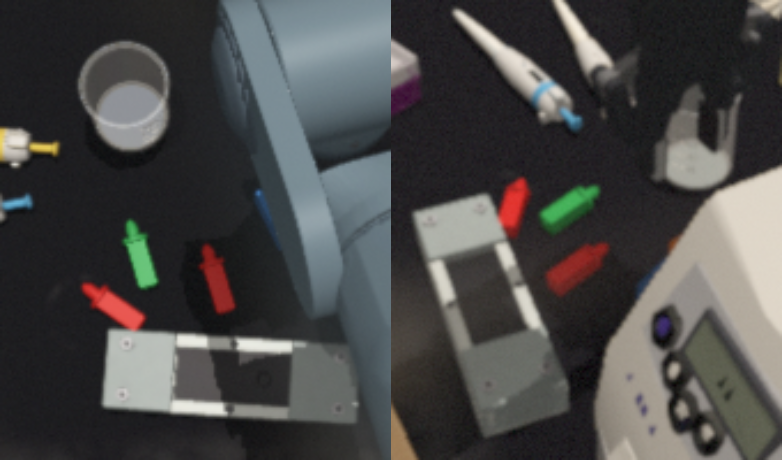

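All three decoys, which stood on their handles, have toppled by themselves; they lie clear of the strip and of the block. I continue.

```bash
python3 rel.py .6112 .2235 .041 5.5
```

```text
t 2.3 pos [0.609  0.2288 0.1533] yaw 5.7 zax [ 2.9e-03  7.0e-04 -1.0e+00] open 0.5 F [-0.02  0.6   1.13] grip 0.0
shift units [-0.055  0.013  1.123] rot units [ 0.006 -0.001  0.007]
```

>>> {"name": "servo_tool", "arguments": {
  "rows": [
    {"xyz": [-0.05,0.01,0.1],"rotation": [0.005,0,0.005],"grip": 0},
    {"xyz": [-0.05,0.01,0.3],"rotation": [0.005,0,0.005],"grip": 0},
    {"xyz": [-0.055,0.015,0.5],"rotation": [0.005,0,0.005],"grip": 0},
    {"xyz": [-0.055,0.015,0.6],"rotation": [0.005,0,0.005],"grip": 0},
    {"xyz": [-0.055,0.015,0.6],"rotation": [0.005,0,0.005],"grip": 0}
  ]
}}

```text
time_s: 2.8
tcp_pos: [0.6093, 0.222, 0.0892]
eef_rot: [-2.11, -2.322, 0.008]
contact_force: [-0.2, 0.1, -0.2]
opening: 0.502
grip_force: 0.0
```

```bash
python3 rel.py .6112 .2235 .041 5.5
```

```text
t 2.8 pos [0.6093 0.222  0.0892] yaw 5.47 zax [-6.1e-03 -9.0e-04 -1.0e+00] open 0.502 F [-0.25  0.11 -0.2 ] grip 0.0
shift units [0.014 0.023 0.482] rot units [-0.012  0.001 -0.001]
```

>>> {"name": "servo_tool", "arguments": {
  "rows": [
    {"xyz": [0.005,0.01,0.1],"rotation": [0,0,0],"grip": 0},
    {"xyz": [0.005,0.01,0.25],"rotation": [0,0,0],"grip": 0},
    {"xyz": [0.005,0.01,0.4],"rotation": [0,0,0],"grip": 0},
    {"xyz": [0.005,0.01,0.5],"rotation": [0,0,0],"grip": 0},
    {"xyz": [0.005,0.01,0.5],"rotation": [0,0,0],"grip": 0}
  ]
}}

```text
time_s: 3.3
tcp_pos: [0.6098, 0.2225, 0.0386]
eef_rot: [-2.11, -2.322, 0.008]
contact_force: [-0.1, -0.3, -0.4]
opening: 0.501
grip_force: 0.0
```

>>> {"name": "servo_tool", "arguments": {
  "rows": [
    {"xyz": [0,0,0],"rotation": [0,0,0],"grip": 0},
    {"xyz": [0,0,0],"rotation": [0,0,0],"grip": 0},
    {"xyz": [0,0,0],"rotation": [0,0,0],"grip": 0}
  ]
}}

```text
time_s: 3.6
tcp_pos: [0.6121, 0.223, 0.0422]
eef_rot: [-2.112, -2.324, 0.001]
contact_force: [-0.2, -1.2, 0.5]
opening: 0.499
grip_force: 0.0
```

```bash
python3 rel.py .6112 .2235 .041 5.5
```

```text
t 3.6 pos [0.6121 0.223  0.0422] yaw 5.48 zax [-0.001  0.    -1.   ] open 0.499 F [-0.24 -1.2   0.53] grip 0.0
shift units [ 0.006 -0.008  0.012] rot units [-0.002 -0.    -0.001]
```

>>> {"name": "servo_tool", "arguments": {
  "rows": [
    {"xyz": [0,0,0],"rotation": [0,0,0],"grip": -1},
    {"xyz": [0,0,0],"rotation": [0,0,0],"grip": -1},
    {"xyz": [0,0,0],"rotation": [0,0,0],"grip": -1},
    {"xyz": [0,0,0],"rotation": [0,0,0],"grip": -1},
    {"xyz": [0,0,0],"rotation": [0,0,0],"grip": -1}
  ],
  "force": 45
}}

```text
time_s: 4.1
tcp_pos: [0.6118, 0.2229, 0.0418]
eef_rot: [-2.112, -2.324, 0.002]
contact_force: [-0.9, 0.5, 3.2]
opening: 0.183
grip_force: 44.2
```

>>> {"name": "servo_tool", "arguments": {
  "rows": [
    {"xyz": [0,0,0],"rotation": [0,0,0],"grip": -1},
    {"xyz": [0,0,0],"rotation": [0,0,0],"grip": -1},
    {"xyz": [0,0,0],"rotation": [0,0,0],"grip": -1}
  ]
}}

```text
time_s: 4.4
tcp_pos: [0.6118, 0.223, 0.0418]
eef_rot: [-2.112, -2.324, 0.002]
contact_force: [-0.3, 1.0, 5.4]
opening: 0.174
grip_force: 44.4
```

```bash
python3 rel.py .6112 .2235 .09 5.5
```

```text
t 4.4 pos [0.6118 0.223  0.0418] yaw 5.47 zax [-1.7e-03 -1.0e-04 -1.0e+00] open 0.174 F [-0.26  1.03  5.41] grip 44.4
shift units [ 0.006 -0.007 -0.482] rot units [-0.003 -0.    -0.001]
```

>>> {"name": "servo_tool", "arguments": {
  "rows": [
    {"xyz": [0,0,-0.1],"rotation": [0,0,0],"grip": -1},
    {"xyz": [0,0,-0.25],"rotation": [0,0,0],"grip": -1},
    {"xyz": [0,0,-0.4],"rotation": [0,0,0],"grip": -1},
    {"xyz": [0,0,-0.55],"rotation": [0,0,0],"grip": -1},
    {"xyz": [0,0,-0.6],"rotation": [0,0,0],"grip": -1}
  ]
}}

```text
time_s: 4.9
tcp_pos: [0.613, 0.2232, 0.1044]
eef_rot: [2.112, 2.324, 0.002]
contact_force: [0.1, 0.4, -0.9]
opening: 0.174
grip_force: 44.4
```

>>> {"name": "servo_tool", "arguments": {
  "rows": [
    {"xyz": [0,0,0],"rotation": [0,0,0],"grip": -1},
    {"xyz": [0,0,0],"rotation": [0,0,0],"grip": -1}
  ]
}}

```text
time_s: 5.1
tcp_pos: [0.6113, 0.2228, 0.101]
eef_rot: [-2.111, -2.323, 0.004]
contact_force: [0.2, -0.1, -1.1]
opening: 0.181
grip_force: 44.4
```

```bash
python3 rel.py .4655 .2445 .095 -7.5; python3 - <<'E'
from h import *
a=save('top','t2.png'); b=save('side','s2.png')
cv2.imwrite('pics/both2.png',np.hstack([cv2.resize(a[120:320,200:370,::-1],None,fx=2.3,fy=2.3),cv2.resize(b[120:320,180:350,::-1],None,fx=2.3,fy=2.3)]))
E
```

```text
t 5.1 pos [0.6113 0.2228 0.101 ] yaw 5.47 zax [-3.1e-03 -4.0e-04 -1.0e+00] open 0.181 F [ 0.24 -0.07 -1.1 ] grip 44.4
shift units [ 0.355 -1.43   0.065] rot units [-0.006  0.001  0.453]
```

View pics/both2.png

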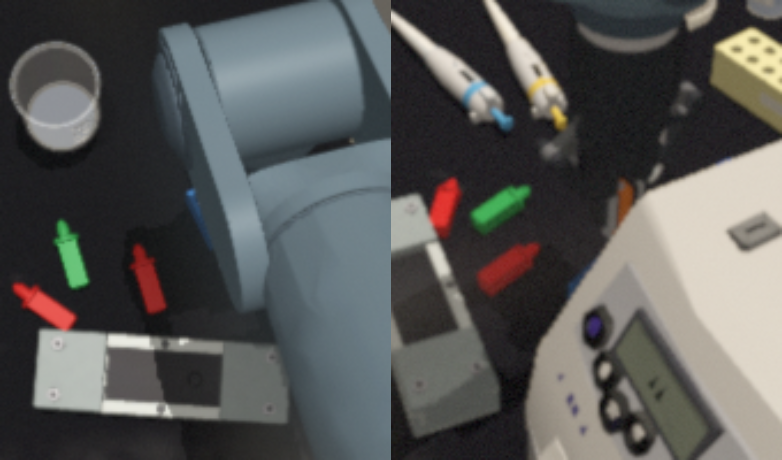

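The pin is held (orange seen between the fingers in the side view at panel (625,190)). Next I carry it over the jig's -y end.

>>> {"name": "servo_tool", "arguments": {
  "rows": [
    {"xyz": [0.05,-0.3,0],"rotation": [0,0,0.1],"grip": -1},
    {"xyz": [0.15,-0.6,0],"rotation": [0,0,0.25],"grip": -1},
    {"xyz": [0.25,-0.9,0],"rotation": [0,0,0.45],"grip": -1},
    {"xyz": [0.25,-1,0],"rotation": [0,0,0.45],"grip": -1},
    {"xyz": [0.25,-1,0],"rotation": [0,0,0.45],"grip": -1}
  ]
}}

```text
time_s: 5.7
tcp_pos: [0.5084, 0.2382, 0.1009]
eef_rot: [-2.357, -2.074, 0.005]
contact_force: [0.2, -0.3, 0.0]
opening: 0.18
grip_force: 44.4
```

```bash
python3 rel.py .4655 .2445 .085 -7.5
```

```text
t 5.7 pos [0.5084 0.2382 0.1009] yaw -7.29 zax [-3.8e-03 -7.0e-04 -1.0e+00] open 0.18 F [ 0.18 -0.32  0.02] grip 44.4
shift units [ 0.008 -0.433  0.16 ] rot units [-0.007  0.002  0.007]
```

>>> {"name": "servo_tool", "arguments": {
  "rows": [
    {"xyz": [0,-0.2,0],"rotation": [-0.005,0,0.005],"grip": -1},
    {"xyz": [0.01,-0.43,0],"rotation": [-0.005,0,0.005],"grip": -1},
    {"xyz": [0.01,-0.43,0.1],"rotation": [-0.005,0,0.005],"grip": -1},
    {"xyz": [0.01,-0.43,0.2],"rotation": [-0.005,0,0.005],"grip": -1},
    {"xyz": [0.01,-0.43,0.2],"rotation": [-0.005,0,0.005],"grip": -1}
  ]
}}

```text
time_s: 6.2
tcp_pos: [0.4672, 0.2441, 0.0799]
eef_rot: [-2.363, -2.069, 0.005]
contact_force: [-0.3, 0.0, -0.9]
opening: 0.178
grip_force: 44.4
```

>>> {"name": "servo_tool", "arguments": {
  "rows": [
    {"xyz": [0,0,0],"rotation": [0,0,0],"grip": -1},
    {"xyz": [0,0,0],"rotation": [0,0,0],"grip": -1},
    {"xyz": [0,0,0],"rotation": [0,0,0],"grip": -1}
  ]
}}

```text
time_s: 6.5
tcp_pos: [0.4678, 0.2448, 0.082]
eef_rot: [2.363, 2.069, 0.0]
contact_force: [-0.2, -0.3, -1.3]
opening: 0.183
grip_force: 44.4
```

```bash
python3 rel.py .4655 .2445 .0558 -7.5; python3 - <<'E'
from h import *
a=save('top','t3.png'); b=save('side','s3.png')
cv2.imwrite('pics/both3.png',np.hstack([cv2.resize(a[230:330,205:335,::-1],None,fx=3,fy=3,interpolation=2),cv2.resize(b[200:300,140:270,::-1],None,fx=3,fy=3,interpolation=2)]))
# predicted tip pixels in side
o=env.get_obs();M=R.from_rotvec(o['eef_rot']).as_matrix()
t=o['tcp_pos']+M[:,2]*.0298; print('tip',t,'side px',proj('side',t),'top handle',proj('side',o['tcp_pos']-M[:,2]*.0325))
E
```

```text
t 6.5 pos [0.4678 0.2448 0.082 ] yaw -7.57 zax [ 7.e-04 -4.e-04 -1.e+00] open 0.183 F [-0.17 -0.27 -1.31] grip 44.4
shift units [-0.006 -0.023  0.262] rot units [ 0.002  0.001 -0.003]
tip [0.46753958 0.24479639 0.05214902] side px [196.75009193 255.5543016 ] top handle [193.60626616 230.18532243]
```

View pics/both3.png

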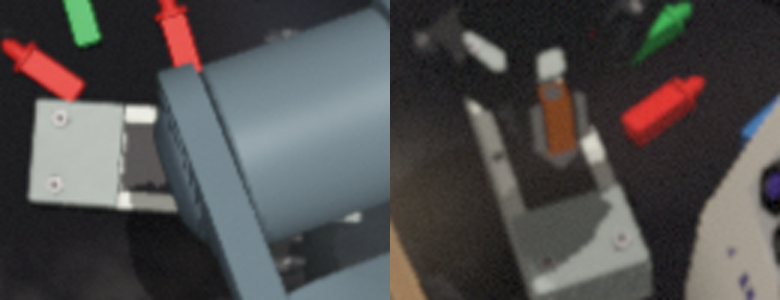

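The side view shows the handle top at panel (553,90) and the tip near (558,165), as predicted, so the pin is straight in the grip. Centring on the line and lowering.

>>> {"name": "servo_tool", "arguments": {
  "rows": [
    {"xyz": [-0.005,-0.02,0.05],"rotation": [0,0,0],"grip": -1},
    {"xyz": [-0.005,-0.02,0.12],"rotation": [0,0,0],"grip": -1},
    {"xyz": [-0.005,-0.02,0.18],"rotation": [0,0,0],"grip": -1},
    {"xyz": [-0.005,-0.02,0.22],"rotation": [0,0,0],"grip": -1},
    {"xyz": [-0.005,-0.02,0.22],"rotation": [0,0,0],"grip": -1}
  ]
}}

```text
time_s: 7.1
tcp_pos: [0.4644, 0.2443, 0.0586]
eef_rot: [-2.363, -2.07, 0.003]
contact_force: [-0.5, -0.5, -0.8]
opening: 0.178
grip_force: 44.4
```

>>> {"name": "servo_tool", "arguments": {
  "rows": [
    {"xyz": [0,0,0],"rotation": [0,0,0],"grip": -1},
    {"xyz": [0,0,0],"rotation": [0,0,0],"grip": -1},
    {"xyz": [0,0,0],"rotation": [0,0,0],"grip": -1}
  ]
}}

```text
time_s: 7.4
tcp_pos: [0.4654, 0.2446, 0.0599]
eef_rot: [2.363, 2.07, 0.0]
contact_force: [-0.8, 0.1, -0.1]
opening: 0.179
grip_force: 44.4
```

```bash
python3 rel.py .4655 .2445 .0558 -7.5
```

```text
t 7.4 pos [0.4654 0.2446 0.0599] yaw -7.56 zax [ 6.e-04 -4.e-04 -1.e+00] open 0.179 F [-0.76  0.06 -0.12] grip 44.4
shift units [-0.001  0.002  0.041] rot units [ 0.001  0.001 -0.002]
```

>>> {"name": "servo_tool", "arguments": {
  "rows": [
    {"xyz": [0,0,0.01],"rotation": [0,0,0],"grip": -1},
    {"xyz": [0,0,0.02],"rotation": [0,0,0],"grip": -1},
    {"xyz": [0,0,0.025],"rotation": [0,0,0],"grip": -1},
    {"xyz": [0,0,0.03],"rotation": [0,0,0],"grip": -1},
    {"xyz": [0,0,0.03],"rotation": [0,0,0],"grip": -1}
  ]
}}

```text
time_s: 7.9
tcp_pos: [0.465, 0.2445, 0.0565]
eef_rot: [2.363, 2.07, -0.001]
contact_force: [-0.7, 0.2, -1.1]
opening: 0.18
grip_force: 44.4
```

>>> {"name": "servo_tool", "arguments": {
  "rows": [
    {"xyz": [0,0,0.003],"rotation": [0,0,0],"grip": -1},
    {"xyz": [0,0,0.006],"rotation": [0,0,0],"grip": -1},
    {"xyz": [0,0,0.008],"rotation": [0,0,0],"grip": -1},
    {"xyz": [0,0,0.008],"rotation": [0,0,0],"grip": -1}
  ]
}}

```text
time_s: 8.3
tcp_pos: [0.4651, 0.2445, 0.0558]
eef_rot: [2.363, 2.07, -0.001]
contact_force: [0.1, -0.3, -0.2]
opening: 0.18
grip_force: 44.4
```

>>> {"name": "servo_tool", "arguments": {
  "rows": [
    {"xyz": [0,0,0.003],"rotation": [0,0,0],"grip": -1},
    {"xyz": [0,0,0.005],"rotation": [0,0,0],"grip": -1},
    {"xyz": [0,0,0.005],"rotation": [0,0,0],"grip": -1}
  ]
}}

```text
time_s: 8.6
tcp_pos: [0.4651, 0.2445, 0.0553]
eef_rot: [2.363, 2.07, -0.001]
contact_force: [-0.5, 0.9, -1.3]
opening: 0.176
grip_force: 44.4
```

>>> {"name": "servo_tool", "arguments": {
  "rows": [
    {"xyz": [0,0,0.003],"rotation": [0,0,0],"grip": -1},
    {"xyz": [0,0,0.005],"rotation": [0,0,0],"grip": -1},
    {"xyz": [0,0,0.005],"rotation": [0,0,0],"grip": -1}
  ]
}}

```text
time_s: 8.9
tcp_pos: [0.465, 0.2445, 0.0548]
eef_rot: [2.363, 2.07, -0.001]
contact_force: [-0.1, -0.2, -0.7]
opening: 0.18
grip_force: 44.4
```

>>> {"name": "servo_tool", "arguments": {
  "rows": [
    {"xyz": [0,0,0.003],"rotation": [0,0,0],"grip": -1},
    {"xyz": [0,0,0.005],"rotation": [0,0,0],"grip": -1},
    {"xyz": [0,0,0.005],"rotation": [0,0,0],"grip": -1}
  ]
}}

```text
time_s: 9.2
tcp_pos: [0.465, 0.2445, 0.0543]
eef_rot: [2.363, 2.07, -0.001]
contact_force: [0.1, 0.3, -1.2]
opening: 0.178
grip_force: 44.4
```

>>> {"name": "servo_tool", "arguments": {
  "rows": [
    {"xyz": [0,0,0.003],"rotation": [0,0,0],"grip": -1},
    {"xyz": [0,0,0.005],"rotation": [0,0,0],"grip": -1},
    {"xyz": [0,0,0.005],"rotation": [0,0,0],"grip": -1}
  ]
}}

```text
time_s: 9.5
tcp_pos: [0.4651, 0.2445, 0.0538]
eef_rot: [2.363, 2.07, -0.001]
contact_force: [0.2, -0.9, -1.6]
opening: 0.182
grip_force: 44.4
```

>>> {"name": "servo_tool", "arguments": {
  "rows": [
    {"xyz": [0,0,0.003],"rotation": [0,0,0],"grip": -1},
    {"xyz": [0,0,0.005],"rotation": [0,0,0],"grip": -1},
    {"xyz": [0,0,0.005],"rotation": [0,0,0],"grip": -1}
  ]
}}

```text
time_s: 9.8
tcp_pos: [0.465, 0.2445, 0.0533]
eef_rot: [2.363, 2.07, -0.001]
contact_force: [0.2, -0.4, 0.1]
opening: 0.176
grip_force: 44.4
```

>>> {"name": "servo_tool", "arguments": {
  "rows": [
    {"xyz": [0,0,0.003],"rotation": [0,0,0],"grip": -1},
    {"xyz": [0,0,0.005],"rotation": [0,0,0],"grip": -1},
    {"xyz": [0,0,0.005],"rotation": [0,0,0],"grip": -1}
  ]
}}

```text
time_s: 10.1
tcp_pos: [0.465, 0.2445, 0.0528]
eef_rot: [2.363, 2.07, -0.001]
contact_force: [0.4, 0.9, 0.5]
opening: 0.178
grip_force: 44.4
```

>>> {"name": "servo_tool", "arguments": {
  "rows": [
    {"xyz": [0,0,0.003],"rotation": [0,0,0],"grip": -1},
    {"xyz": [0,0,0.005],"rotation": [0,0,0],"grip": -1},
    {"xyz": [0,0,0.005],"rotation": [0,0,0],"grip": -1}
  ]
}}

```text
time_s: 10.4
tcp_pos: [0.4652, 0.2446, 0.0526]
eef_rot: [2.363, 2.07, -0.001]
contact_force: [-1.3, -1.1, 2.3]
opening: 0.179
grip_force: 44.8
```

```bash
python3 rel.py .4655 .2445 .0558 -7.5; python3 - <<'E'
from h import *
b=save('side','s4.png')
cv2.imwrite('pics/s4c.png',cv2.resize(b[210:280,160:240,::-1],None,fx=8,fy=8,interpolation=2))
o=env.get_obs();M=R.from_rotvec(o['eef_rot']).as_matrix()
for z in(.0298,.0148,.0108,-.0292):print((proj('side',o['tcp_pos']+M[:,2]*z)-[160,210])*8)
E
```

```text
t 10.4 pos [0.4652 0.2446 0.0526] yaw -7.56 zax [ 0.e+00 -6.e-04 -1.e+00] open 0.179 F [-1.26 -1.14  2.28] grip 44.8
shift units [-0.     0.003 -0.032] rot units [ 0.     0.001 -0.002]
[295.09918483 458.0632401 ]
[289.50478141 413.38194143]
[287.98780583 401.27940174]
[272.20256197 275.67704856]
```

View pics/s4c.png

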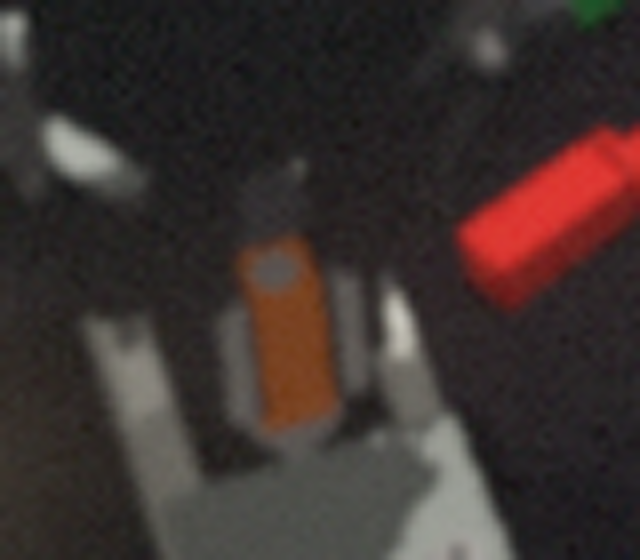

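Contact at TCP z 0.0526 (about 3 N), so the tip sits 26.6 mm below the TCP. Sliding along +tool x (toward the hole) with a light press.

>>> {"name": "servo_tool", "arguments": {
  "rows": [
    {"xyz": [0.015,0,0.002],"rotation": [0,0,0],"grip": -1},
    {"xyz": [0.03,0,0.003],"rotation": [0,0,0],"grip": -1},
    {"xyz": [0.045,0,0.003],"rotation": [0,0,0],"grip": -1},
    {"xyz": [0.06,0,0.003],"rotation": [0,0,0],"grip": -1},
    {"xyz": [0.07,0,0.003],"rotation": [0,0,0],"grip": -1}
  ]
}}

```text
time_s: 10.95
tcp_pos: [0.4664, 0.2516, 0.0524]
eef_rot: [2.362, 2.07, 0.0]
contact_force: [-0.1, -2.9, 5.1]
opening: 0.18
grip_force: 45.1
```

```bash
python3 rel.py .4676 .261 .0526 -7.5
```

```text
t 10.95 pos [0.4664 0.2516 0.0524] yaw -7.55 zax [ 8.e-04 -7.e-04 -1.e+00] open 0.18 F [-0.07 -2.87  5.1 ] grip 45.1
shift units [ 0.095 -0.001 -0.002] rot units [ 0.002  0.001 -0.002]
```

Sliding with about 5 N normal force. The hole centre should be about 9.5 mm ahead.

>>> {"name": "servo_tool", "arguments": {
  "rows": [
    {"xyz": [0.01,0,0],"rotation": [0,0,0],"grip": -1},
    {"xyz": [0.02,0,0],"rotation": [0,0,0],"grip": -1},
    {"xyz": [0.03,0,0],"rotation": [0,0,0],"grip": -1},
    {"xyz": [0.04,0,0],"rotation": [0,0,0],"grip": -1},
    {"xyz": [0.05,0,0],"rotation": [0,0,0],"grip": -1}
  ]
}}

```text
time_s: 11.45
tcp_pos: [0.4664, 0.2568, 0.0516]
eef_rot: [-2.363, -2.069, 0.0]
contact_force: [0.1, -0.3, -0.9]
opening: 0.181
grip_force: 44.5
```

>>> {"name": "servo_tool", "arguments": {
  "rows": [
    {"xyz": [0.01,0,0.002],"rotation": [0,0,0],"grip": -1},
    {"xyz": [0.02,0,0.002],"rotation": [0,0,0],"grip": -1},
    {"xyz": [0.02,0,0.002],"rotation": [0,0,0],"grip": -1}
  ]
}}

```text
time_s: 11.75
tcp_pos: [0.4665, 0.2585, 0.0513]
eef_rot: [-2.363, -2.07, 0.002]
contact_force: [-0.3, -0.2, -0.4]
opening: 0.178
grip_force: 44.5
```

```bash
python3 rel.py .4676 .261 .0526 -7.5
```

```text
t 11.75 pos [0.4665 0.2585 0.0513] yaw -7.56 zax [-9.e-04 -6.e-04 -1.e+00] open 0.178 F [-0.26 -0.2  -0.4 ] grip 44.5
shift units [ 0.026  0.008 -0.013] rot units [-0.002  0.001 -0.002]
```

The force vanished at z 0.0513, so the tip is dropping into the hole. Centring on it, then lowering.

>>> {"name": "servo_tool", "arguments": {
  "rows": [
    {"xyz": [0.012,0.004,0.0],"rotation": [0,0,0],"grip": -1},
    {"xyz": [0.025,0.007,0.005],"rotation": [0,0,0],"grip": -1},
    {"xyz": [0.025,0.007,0.01],"rotation": [0,0,0],"grip": -1},
    {"xyz": [0.025,0.007,0.02],"rotation": [0,0,0],"grip": -1},
    {"xyz": [0.025,0.007,0.02],"rotation": [0,0,0],"grip": -1}
  ]
}}

```text
time_s: 12.25
tcp_pos: [0.4678, 0.2607, 0.0496]
eef_rot: [2.363, 2.07, -0.001]
contact_force: [0.5, 0.6, -1.9]
opening: 0.18
grip_force: 44.5
```

```bash
python3 rel.py .4676 .261 .0376 -7.5
```

```text
t 12.25 pos [0.4678 0.2607 0.0496] yaw -7.56 zax [-4.e-04 -7.e-04 -1.e+00] open 0.18 F [ 0.46  0.64 -1.93] grip 44.5
shift units [ 0.003 -0.003  0.12 ] rot units [-0.001  0.002 -0.002]
```

3 mm in and force-free. Lowering further.

>>> {"name": "servo_tool", "arguments": {
  "rows": [
    {"xyz": [0,0,0.005],"rotation": [0,0,0],"grip": -1},
    {"xyz": [0,0,0.01],"rotation": [0,0,0],"grip": -1},
    {"xyz": [0,0,0.015],"rotation": [0,0,0],"grip": -1},
    {"xyz": [0,0,0.02],"rotation": [0,0,0],"grip": -1},
    {"xyz": [0,0,0.02],"rotation": [0,0,0],"grip": -1}
  ]
}}

```text
time_s: 12.75
tcp_pos: [0.468, 0.2607, 0.0478]
eef_rot: [2.363, 2.07, -0.001]
contact_force: [0.1, -0.6, -0.9]
opening: 0.181
grip_force: 44.6
```

>>> {"name": "servo_tool", "arguments": {
  "rows": [
    {"xyz": [0,0,0.005],"rotation": [0,0,0],"grip": -1},
    {"xyz": [0,0,0.01],"rotation": [0,0,0],"grip": -1},
    {"xyz": [0,0,0.015],"rotation": [0,0,0],"grip": -1},
    {"xyz": [0,0,0.02],"rotation": [0,0,0],"grip": -1},
    {"xyz": [0,0,0.02],"rotation": [0,0,0],"grip": -1}
  ]
}}

```text
time_s: 13.25
tcp_pos: [0.4679, 0.2606, 0.0458]
eef_rot: [2.363, 2.07, -0.001]
contact_force: [-0.4, -1.7, 0.5]
opening: 0.176
grip_force: 44.5
```

>>> {"name": "servo_tool", "arguments": {
  "rows": [
    {"xyz": [0,0,0.01],"rotation": [0,0,0],"grip": -1},
    {"xyz": [0,0,0.02],"rotation": [0,0,0],"grip": -1},
    {"xyz": [0,0,0.03],"rotation": [0,0,0],"grip": -1},
    {"xyz": [0,0,0.04],"rotation": [0,0,0],"grip": -1},
    {"xyz": [0,0,0.04],"rotation": [0,0,0],"grip": -1}
  ]
}}

```text
time_s: 13.75
tcp_pos: [0.4679, 0.2606, 0.0416]
eef_rot: [2.363, 2.07, -0.001]
contact_force: [-0.4, -3.3, 0.1]
opening: 0.18
grip_force: 44.4
```

>>> {"name": "servo_tool", "arguments": {
  "rows": [
    {"xyz": [0,0,0.005],"rotation": [0,0,0],"grip": -1},
    {"xyz": [0,0,0.01],"rotation": [0,0,0],"grip": -1},
    {"xyz": [0,0,0.015],"rotation": [0,0,0],"grip": -1},
    {"xyz": [0,0,0.02],"rotation": [0,0,0],"grip": -1},
    {"xyz": [0,0,0.02],"rotation": [0,0,0],"grip": -1}
  ]
}}

```text
time_s: 14.25
tcp_pos: [0.468, 0.2607, 0.0398]
eef_rot: [2.363, 2.07, -0.001]
contact_force: [0.2, -3.9, 1.1]
opening: 0.178
grip_force: 44.6
```

```bash
python3 rel.py .4676 .261 .0376 -7.5
```

```text
t 14.25 pos [0.468  0.2607 0.0398] yaw -7.56 zax [ 0.e+00 -8.e-04 -1.e+00] open 0.178 F [ 0.2  -3.86  1.06] grip 44.6
shift units [ 0.003 -0.004  0.022] rot units [ 0.     0.002 -0.002]
```

>>> {"name": "servo_tool", "arguments": {
  "rows": [
    {"xyz": [-0.004,0,0.003],"rotation": [0,0,0],"grip": -1},
    {"xyz": [-0.004,0,0.007],"rotation": [0,0,0],"grip": -1},
    {"xyz": [-0.004,0,0.012],"rotation": [0,0,0],"grip": -1},
    {"xyz": [-0.004,0,0.016],"rotation": [0,0,0],"grip": -1},
    {"xyz": [-0.004,0,0.016],"rotation": [0,0,0],"grip": -1}
  ]
}}

```text
time_s: 14.75
tcp_pos: [0.4679, 0.2605, 0.0382]
eef_rot: [2.363, 2.07, -0.0]
contact_force: [0.6, -2.0, -1.3]
opening: 0.175
grip_force: 44.5
```

>>> {"name": "servo_tool", "arguments": {
  "rows": [
    {"xyz": [0,0,0.003],"rotation": [0,0,0],"grip": -1},
    {"xyz": [0,0,0.006],"rotation": [0,0,0],"grip": -1},
    {"xyz": [0,0,0.006],"rotation": [0,0,0],"grip": -1}
  ]
}}

```text
time_s: 15.05
tcp_pos: [0.4679, 0.2605, 0.0377]
eef_rot: [2.363, 2.07, -0.0]
contact_force: [-0.9, -1.1, 1.7]
opening: 0.184
grip_force: 44.8
```

>>> {"name": "servo_tool", "arguments": {
  "rows": [
    {"xyz": [0,0,0.003],"rotation": [0,0,0],"grip": -1},
    {"xyz": [0,0,0.006],"rotation": [0,0,0],"grip": -1},
    {"xyz": [0,0,0.006],"rotation": [0,0,0],"grip": -1}
  ]
}}

```text
time_s: 15.35
tcp_pos: [0.468, 0.2605, 0.0377]
eef_rot: [2.363, 2.07, -0.001]
contact_force: [-3.3, -2.1, 6.1]
opening: 0.179
grip_force: 45.5
```

```bash
python3 rel.py .4676 .261 .0376 -7.5
```

```text
t 15.35 pos [0.468  0.2605 0.0377] yaw -7.56 zax [-3.e-04 -5.e-04 -1.e+00] open 0.179 F [-3.3  -2.06  6.12] grip 45.5
shift units [ 0.004 -0.004  0.001] rot units [-0.001  0.001 -0.002]
```

Seated: the TCP has come down 14.9 mm since strip contact, and the force is now rising. One more gentle nudge, then release.

>>> {"name": "servo_tool", "arguments": {
  "rows": [
    {"xyz": [0,0,0.003],"rotation": [0,0,0],"grip": -1},
    {"xyz": [0,0,0.004],"rotation": [0,0,0],"grip": -1},
    {"xyz": [0,0,0.004],"rotation": [0,0,0],"grip": -1}
  ],
  "force": 25
}}

```text
time_s: 15.65
tcp_pos: [0.468, 0.2606, 0.0377]
eef_rot: [2.363, 2.07, -0.001]
contact_force: [-4.9, -1.4, 10.2]
opening: 0.182
grip_force: 45.9
```

>>> {"name": "servo_tool", "arguments": {
  "rows": [
    {"xyz": [0,0,0],"rotation": [0,0,0],"grip": -0.5},
    {"xyz": [0,0,0],"rotation": [0,0,0],"grip": -0.2},
    {"xyz": [0,0,0],"rotation": [0,0,0],"grip": -0.2},
    {"xyz": [0,0,0],"rotation": [0,0,0],"grip": -0.2},
    {"xyz": [0,0,0],"rotation": [0,0,0],"grip": -0.2}
  ]
}}

```text
time_s: 16.15
tcp_pos: [0.4678, 0.2604, 0.0365]
eef_rot: [2.363, 2.07, -0.001]
contact_force: [0.0, -0.6, -0.2]
opening: 0.406
grip_force: 0.0
```

```bash
python3 rel.py .4676 .2605 .0376 -7.5
```

```text
t 16.15 pos [0.4678 0.2604 0.0365] yaw -7.57 zax [-2.e-04 -5.e-04 -1.e+00] open 0.406 F [ 0.04 -0.6  -0.18] grip 0.0
shift units [ 0.001 -0.002 -0.011] rot units [-0.     0.001 -0.002]
```

Released and no longer in contact. Raising straight up.

>>> {"name": "servo_tool", "arguments": {
  "rows": [
    {"xyz": [0,0,-0.1],"rotation": [0,0,0],"grip": -0.2},
    {"xyz": [0,0,-0.3],"rotation": [0,0,0],"grip": -0.2},
    {"xyz": [0,0,-0.6],"rotation": [0,0,0],"grip": -0.2},
    {"xyz": [0,0,-0.9],"rotation": [0,0,0],"grip": -0.2},
    {"xyz": [0,0,-1],"rotation": [0,0,0],"grip": -0.2}
  ]
}}

```text
time_s: 16.65
tcp_pos: [0.47, 0.2612, 0.1408]
eef_rot: [2.361, 2.068, 0.009]
contact_force: [-0.1, -0.1, 1.4]
opening: 0.403
grip_force: 0.0
```

>>> {"name": "servo_tool", "arguments": {
  "rows": [
    {"xyz": [0,0,-0.3],"rotation": [0,0,0],"grip": -0.2},
    {"xyz": [0,0,-0.6],"rotation": [0,0,0],"grip": -0.2},
    {"xyz": [0,0,-0.6],"rotation": [0,0,0],"grip": -0.2},
    {"xyz": [0,0,-0.6],"rotation": [0,0,0],"grip": -0.2}
  ]
}}

```text
time_s: 17.05
tcp_pos: [0.4679, 0.2605, 0.1967]
eef_rot: [2.363, 2.07, 0.0]
contact_force: [0.6, -0.4, -1.0]
opening: 0.396
grip_force: 0.0
```

```bash
python3 rel.py .4676 .2605 .0376 -7.5; python3 - <<'E'
from h import *
b=save('side','s5.png'); im=np.ascontiguousarray(b[90:300,140:320,::-1])
cv2.imwrite('pics/s5c.png',cv2.resize(im,None,fx=2.8,fy=2.8,interpolation=2))
for z in(.03,.07): print((proj('side',[.4677,.2605,z])-[140,90])*2.8)
E
```

```text
t 17.05 pos [0.4679 0.2605 0.1967] yaw -7.56 zax [ 6.e-04 -4.e-04 -1.e+00] open 0.396 F [ 0.62 -0.44 -1.04] grip 0.0
shift units [ 0.    -0.004  1.591] rot units [ 0.001  0.001 -0.002]
[151.70221523 469.44116893]
[146.15569476 426.3495414 ]
```

View pics/s5c.png

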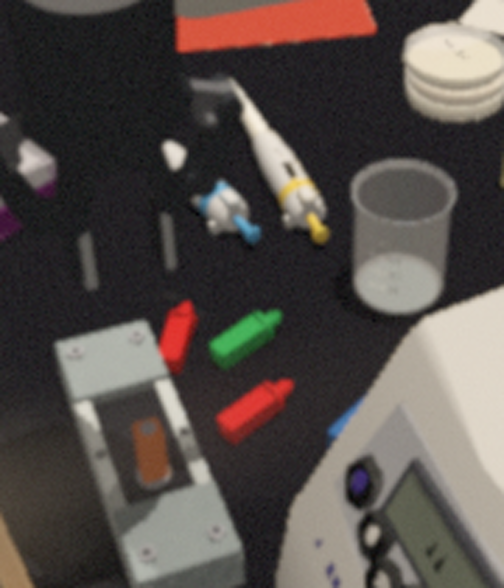

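The side view shows the pin upright in the strip, with the handle top at crop (148,426) where the seated pose predicts (146,426). The collar is on the strip, the gripper is clear, and the beaker is standing.

```bash
python3 -c "
from cell import env
print(env.sign_off())"
```

```text
the job is handed in; nothing more can be done
None
```

The orange-handled pin stands seated in the strip's blind hole, collar on the strip, and is released; readings on the jig peaked near 10 N, the beaker still stands and the bottle was not touched (it was out of my last picture), and the job was handed in at about 17 s.

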